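# Seat a test coupon in the corner of the goniometer's loading plate

## Task

Get the blue-filmed test coupon seated for the contact-angle instrument, using only pushes and drags of the fingertips: first push it back from where it lies until its long edge is flat against the plate's long black fence, then slide it along the fence, kept against it all the way, past the retaining lip into the corner until it is fully home against the end stop. Do not lift it, take it between the fingers or flick it, and leave the orange-filmed coupon and the other things on the bench where they are. Finish with the hand clear.

Things in the scene. Friction and masses are not known exactly. Their poses are not given: they have to be found in the camera images.
- plate: Loading plate of the instrument, fixed to the bench: bare aluminium, 150 mm (its x) by 290 mm (its y), flat top 20 mm above the bench. Origin under its centre at bench level. On it stand black bars 7 mm high (fence, end stop, retaining lip) that form a corner pocket 33 mm wide at the far +y end, open towards -y.
- fence (a point): Middle of the long black fence's inner face, at the level of the plate's top: plate frame x = +45, y = 0 mm. The face looks to the plate's -x; the fence runs along the plate's y from -140 to +132 mm, is 16 mm wide and 7 mm high.
- corner (a point): Inside corner of the pocket, where the fence's face (plate x = +45 mm) and the end stop's face (y = +115 mm, looking to -y) meet, at the level of the plate's top. The end stop is 7 mm high.
- lip (a point): Tip of the retaining lip's round nose, at the level of the plate's top: plate frame x = +7, y = +97 mm. The lip is a short black bar 10 mm wide and 7 mm high that faces the fence, inner face at x = +12 mm, from y = +97 to +122 mm.
- clamp (a point): Top of the black thumb nut (18 mm across) of a swung-aside hold-down finger, part of the plate and not needed now: plate frame x = -56, y = +122 mm, 30 mm above the plate's top. Its steel leaf, 14 mm wide, reaches to y = +81 mm.
- coupon: Coupon to seat: loose steel block 30 mm (its x) by 40 mm (its y), 10 mm thick (3 mm taller than the fence), about 90 g; blue film on top, white strip at its -y end, may be touched. Origin: centre of its underside. Starts on the open plate, up to 0.5 rad askew, its y along the fence. Seated: origin at plate x = +30, y = +95 mm, its y along the plate's, leading 18 mm behind the lip. It stays where it is left.
- coupon_orange: A second loose coupon of the same size, orange film, lying on the plate on the robot's side of the lane along the fence. To be left alone. Origin: centre of its underside.
- vial: Capped glass vial, 28 mm across, 58 mm tall, standing loose on the bench. Origin at its foot.
- dish: Open glass dish, 84 mm across, 16 mm tall, loose on the bench. Origin under its centre.
- tweezers: Steel tweezers 124 mm long, 9 mm tall, lying loose on the bench, along their own x. Origin under their middle.
- mouse: Black computer mouse, 105 x 60 mm, 34 mm tall, loose on the bench. Origin under its centre.
- syringe_block: Grey block 45 x 110 mm with four small dosing syringes standing in it, 81 mm tall, fixed. Origin under its centre.
- coupon_box: White divided tray of spare coupons, 110 x 130 mm, 24 mm tall, fixed. Origin under its centre.
Mind the look-alikes: they are no part of the job. Leave any green, pink or turquoise look-alike of the coupon alone.

How it is judged:
On the way, in this order (a step that is already met when the one before it is completed fails the run):
1. the blue coupon's long edge lies flat against the fence, before it has gone along it (x of coupon in the frame of plate above 0.027 m and angle between the y axis of coupon and the y axis of plate, either way round below 0.07 rad and z of coupon in the frame of plate between 0.017 and 0.023 m and y of coupon in the frame of plate below 0.025 m), for 0.2 s.
2. the coupon, still against the fence, has been slid along most of the way to the corner (x of coupon in the frame of plate above 0.027 m and angle between the y axis of coupon and the y axis of plate, either way round below 0.07 rad and z of coupon in the frame of plate between 0.017 and 0.023 m and y of coupon in the frame of plate above 0.06 m).
At the end, for the whole second after the job is handed in: The blue coupon rests flat on the plate in the corner pocket, within 2.5 mm of the fence and of the end stop and within 0.06 rad of square; the orange coupon is within 8 mm and the vial, dish, tweezers and mouse within 15 mm of where they started (x of coupon in the frame of plate above 0.0275 m and y of coupon in the frame of plate above 0.0925 m and angle between the y axis of coupon and the y axis of plate, either way round below 0.06 rad and linear speed of coupon below 0.01 m/s and z of coupon in the frame of plate between 0.017 and 0.023 m and distance of coupon_orange from where it was at the start of the episode below 0.008 m and distance of each of vial, dish, tweezers, mouse from where it was at the start of the episode below 0.015 m); the robot touches nothing.
It fails at once if the blue coupon is lifted more than 4 mm off the plate or tipped more than 0.25 rad (z of coupon in the frame of plate above 0.024 m or angle between coupon's own z axis and vertical above 0.25 rad).
It fails at once if the blue coupon is taken between the fingers: the grasp point is over it and the fingertips are well below its top, on both sides of it (horizontal distance between the grasp point and coupon below 0.01 m and z of the grasp point in the frame of coupon below 0.022 m).
It fails at once if past the first half of the plate (plate y above 30 mm) the coupon is more than 6 mm off the fence (y of coupon in the frame of plate above 0.03 m and x of coupon in the frame of plate below 0.024 m).
It fails at once if the blue coupon is flicked: faster than 0.4 m/s (linear speed of coupon above 0.4 m/s).
It fails at once if the orange coupon is moved more than 8 mm, or the vial, dish, tweezers or mouse more than 15 mm (distance of coupon_orange from where it was at the start of the episode above 0.008 m or distance of any of vial, dish, tweezers, mouse from where it was at the start of the episode above 0.015 m).
It also fails if it takes over 48 s, if anything falls off the work surface, if the arm or the gripper's body presses on something with over 40 N, if the wrist force passes 120 N, or if a joint passes its speed limit or range.

## Robot

A 6-joint arm with a two-finger parallel gripper is mounted at the origin on the work surface. World frame = base frame: x ahead of the robot, y to its left, z up, the work surface at z = 0. Lengths are in m, angles in rad, forces in N, time in s.
With the tool pointing down it reaches from about 0.4 to 0.925 m from the base axis. Payload 3.4 kg.
Tool frame: the origin (TCP) lies at the very end of the fingers, on their centre line; the grasp point (between the pads) lies 19 mm behind it (arm.grip_depth is the distance from the TCP to the grasp point, in m); z points along the fingers, y is the line along which they close (so a half turn about z gives the same grasp; the last joint's range is limited). The gripper opens to 85 mm and grips with 20 to 120 N. Pads are 22 mm wide; open, the fingers measure 114 mm over their backs; the gripper's body (76 mm by 85 mm) begins 54 mm behind the grasp point. The pads swing forward as they close: fully open they stand 13 mm farther back than shut.
Start: joints at [-1.363, 0.307, 1.506, -0, 1.328, -0.073], TCP at [0.16, -0.552, 0.231] pointing down, gripper open.
Joint ranges: [-3.12, 3.12], [-1.05, 2.28], [0.14, 2.33], [-1.42, 4.57], [0.1, 2.73], [-2.68, 2.68]. Speed limits (rad/s): [2.57, 2.57, 3.14, 3.14, 3.14, 3.14].

## Interface

Orientations are given as a rotation vector (axis times angle).
In Python, from station import sensors, optics, workorder, arm gives the robot as it stands.
- The arm moves only by the tool drive_tool, never from a script. Its argument "series" is a list of rows, each a list of 3 entries, a list of its own where there are three numbers: the shift along the tool's x, y, z each as a share of 0.2 m, from -1 to 1, then the turn about the tool's z as a share of 90 degrees, from -1 to 1, then the opening in per cent of the stroke, from 0 (shut) to 100 (fully open). A call has 1 to 10 rows; each row is the pose to reach, as a shift and turn from the pose commanded when the call began, along the tool's axes at that moment; what a row does not reach only later rows make up. A row lasts 1/8 s, in which the tool goes at most 62.5 mm and 10.7 degrees, less where a joint would pass 70% of its speed; a pose out of reach is approached as far as the arm can. A call with a number of a shift or a turn outside -1 to 1 is refused whole. A call with a gripper value outside its range is refused whole. The fingers move at their own pace and stop on an object; "force" is the grip in N (left out, the last holds). Time passes only in rows, so rows that repeat a pose let the fingers close. It gives the time, the measured TCP pose, the force, the opening and the grip force at its end, in the units of the state.
- sensors.get_obs(): the state, without advancing time (a new reading comes with each control period).
- optics.get_image(name): name is "scene" or "top" or "wrist"; returns a dict with "frame" (480x640x3 uint8, red, green, blue), "depth" (480x640 float32, m along the optical axis (not along the pixel's ray), 0 where there is no reading), "camera_matrix" (3x3 intrinsics, pixels), "cam_to_world" (4x4, takes a point from camera to world coordinates). Camera axes: x right, y down, z forward; pixel columns grow to the right and rows downward; lengths in m; the calibration is good to about 2 mm. A picture is of the moment at which its call begins.
- workorder.job_done(): hands the job in; it is judged then, once.
The state is a dict: "time_s": time; "joint_positions": joint angles; "joint_velocities": joint speeds; "joint_torque": joint torques, N m; "tcp_pos": TCP position; "eef_rot": TCP orientation; "force": force on the tool from outside, world axes, zero at the start; "wrist_torque": the same for the moment, N m; "finger_gap": finger opening in m; "gripper_force": force on a finger pad.
Only numpy, scipy, OpenCV 4.12 (cv2) and the standard library are available. Lean on these libraries where they do the work, as an engineer would, in place of code of your own. Each camera call takes 0.05 s, during which the arm holds its last target. There are 200 camera calls.

## Working session

There is one attempt and no reset: what is moved stays moved. The work goes in short steps, Python scripts to look and compute and a tool call to move; the robot and the scene stay as the last step left them, time stands still between calls to the robot, and variables do not carry over. Pictures are saved under pics/ and viewed, at most 10 in all, crops included, and the job is handed in when it is done.

Besides the shell and the picture viewer there is one more tool, called after "Call:" as name([rows], argument=value, ...), one row to a line, values as JSON. drive_tool: Moves the arm, as the interface text tells. Its arguments: {"type":"object","properties":{"series":{"type":"array"},"force":{"type":"number"}},"required":["series"]}

```bash
mkdir -p pics
cat > h.py <<'E'
import numpy as np,cv2
from scipy.spatial.transform import Rotation as R
from station import sensors,optics,workorder,arm
def snap(n,f=None):
    d=optics.get_image(n); cv2.imwrite(f or f'pics/{n}.png',d['frame'][:,:,::-1]); np.savez(f'/tmp/{n}.npz',**d); return d
def load(n): return np.load(f'/tmp/{n}.npz')
def px2w(d,u,v,z=None):
    K=d['camera_matrix'];T=d['cam_to_world']
    r=np.linalg.inv(K)@[u,v,1]
    if z is None: return T[:3,:3]@(r*d['depth'][int(round(v)),int(round(u))])+T[:3,3]
    w=T[:3,:3]@r; return T[:3,3]+w*(z-T[2,3])/w[2]
def w2px(d,p):
    c=np.linalg.inv(d['cam_to_world'])@np.append(p,1); q=d['camera_matrix']@c[:3]; return q[:2]/q[2]
E
python3 - <<'E'
from h import *
for n in('scene','top'): d=snap(n); print(d['cam_to_world'].round(3))
o=sensors.get_obs(); print(o['tcp_pos'],o['eef_rot'],R.from_rotvec(o['eef_rot']).as_matrix().round(3),o['time_s'])
E
```

```text
[[ 0.701  0.477 -0.53   1.396]
 [ 0.713 -0.472  0.519 -0.771]
 [-0.003 -0.742 -0.67   1.066]
 [ 0.     0.     0.     1.   ]]
[[ 2.700e-02 -9.890e-01  1.470e-01  4.110e-01]
 [-1.000e+00 -2.700e-02  3.000e-03 -9.000e-03]
 [ 1.000e-03 -1.470e-01 -9.890e-01  1.349e+00]
 [ 0.000e+00  0.000e+00  0.000e+00  1.000e+00]]
[ 0.15972997 -0.55172461  0.2304672 ] [-3.10865126e+00 -4.40865789e-01  1.99994413e-04] [[ 0.961  0.278 -0.   ]
 [ 0.278 -0.961  0.002]
 [ 0.    -0.002 -1.   ]] 0.1
```

View pics/top.png

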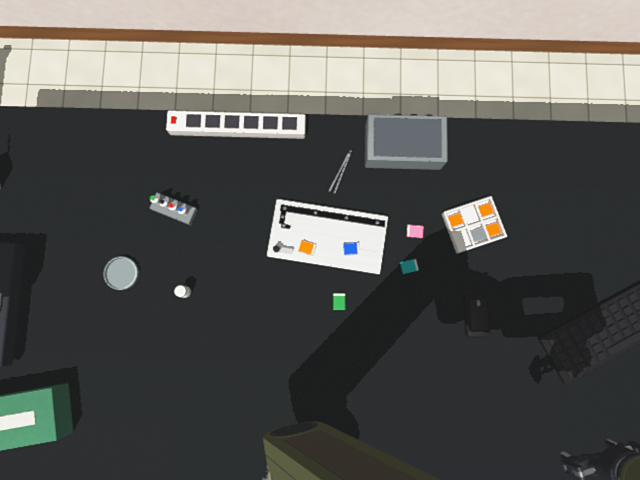

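View pics/scene.png

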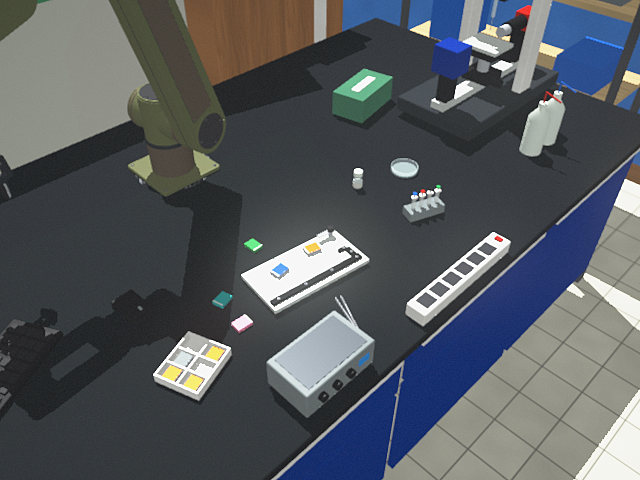

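The top view shows the plate at (327,236), with its fence along the far edge and the pocket at left. Candidates: blue coupon on the plate at (351,248), orange on the plate at (307,247), green on the bench at (339,301), pink at (415,231), turquoise at (409,266). The description picks the blue one at (351,248), so I'll check it in a crop.

Run:
```python
from h import *
d=load('top');f=d['frame'][:,:,::-1]
cv2.imwrite('pics/crop.png',cv2.resize(f[190:285,260:395],None,fx=5.9,fy=5.9,interpolation=cv2.INTER_CUBIC))
for n,p in dict(blue=(351,248),orange=(307,247),bench=(250,300)).items(): print(n,px2w(d,*p).round(4))
```

```text
blue [ 0.5817 -0.0888  0.0285]
orange [0.5809 0.0225 0.0313]
bench [0.4449 0.1643 0.001 ]
```

View pics/crop.png

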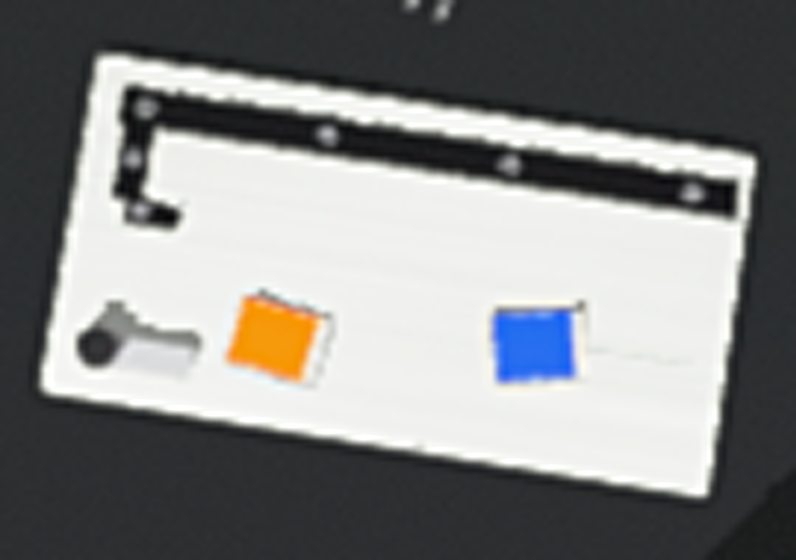

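The crop shows the blue coupon at about crop (535,345), with its white strip on the right (-y) end, askew to the fence, so the choice is confirmed. The plate's corners are at (97,52), (755,155), (710,497) and (42,392). I'll work out the plate frame next.

```bash
cat >> h.py <<'E'
def fitplate(corn_w):
    L=np.array([[75,145],[75,-145],[-75,-145],[-75,145]])/1000.
    W=np.array(corn_w)[:,:2]; lc=L.mean(0);wc=W.mean(0)
    H=(L-lc).T@(W-wc); a=np.arctan2(H[0,1]-H[1,0],H[0,0]+H[1,1])
    M=np.array([[np.cos(a),-np.sin(a)],[np.sin(a),np.cos(a)]])
    res=np.linalg.norm((W-wc)-(L-lc)@M.T,axis=1); return wc,a,M,res
E
python3 - <<'E'
from h import *
d=load('top');s=5.9
g=lambda x,y:((x+.5)/s-.5+260,(y+.5)/s-.5+190)
wc,a,M,r=fitplate([px2w(d,*g(*p),.02) for p in[(97,52),(755,155),(710,497),(42,392)]])
print(wc,a,r)
P=lambda w:((M.T@(w[:2]-wc))*1000).round(1)
for p in [(497,314),(573,310),(577,378),(500,382),(585,310)]: print('blue',P(px2w(d,*g(*p),.03)))
for p in [(245,298),(322,318),(300,382),(228,360),(332,320)]: print('or',P(px2w(d,*g(*p),.03)))
print('corner',P(px2w(d,*g(155,128),.02)),'fence-end',P(px2w(d,*g(733,215),.027)))
o=sensors.get_obs();T=R.from_rotvec(o['eef_rot']).as_matrix()
t=np.append(wc+M@[-.01,-.02],.231)
print('target',t,'shift share',(T.T@(t-o['tcp_pos'])/.2).round(3))
tx=np.arctan2(T[1,0],T[0,0]);print('turn about tool z share',-(a-tx)/(np.pi/2))
E
```

```text
[ 0.61269435 -0.02860875] -0.12821176410071447 [0.00145166 0.0002012  0.00114979 0.00048568]
blue [-12.9 -43.7]
blue [ -6.2 -75.7]
blue [-35.  -81.6]
blue [-41.8 -49.3]
blue [ -5.4 -80.8]
or [-22.8  64.2]
or [-26.2  30.2]
or [-55.   35.2]
or [-50.4  67.1]
or [-26.4  25.8]
corner [ 46.5 115.5] fence-end [  46.  -138.2]
target [ 0.60021921 -0.04716598  0.231     ] shift share [ 2.817e+00 -1.811e+00  1.000e-03]
turn about tool z share 0.26099544253068524
```

Call:
drive_tool([
  [[0.3,-0.2,0],0.1,0],
  [[0.6,-0.4,0],0.2,0],
  [[1,-0.65,0],0.26,0],
  [[1,-0.65,0],0.26,0],
  [[1,-0.65,0],0.26,0],
])

```text
time_s: 0.72
tcp_pos: [0.3173, -0.3687, 0.2311]
eef_rot: [-3.134, 0.191, 0.0]
force: [-0.1, 0.1, 0.3]
finger_gap: 0.0
gripper_force: 0.0
```

```bash
cat >> h.py <<'E'
def go(px,py,z,wc,M,a):
    o=sensors.get_obs();T=R.from_rotvec(o['eef_rot']).as_matrix()
    t=np.append(wc+M@[px/1e3,py/1e3],z); tx=np.arctan2(T[1,0],T[0,0])
    print('t',o['time_s'],'tcp plate',((M.T@(o['tcp_pos'][:2]-wc))*1e3).round(1),o['tcp_pos'][2].round(4),'shift',(T.T@(t-o['tcp_pos'])/.2).round(3),'turn',((tx-a)/(np.pi/2)).round(4),'F',np.round(o['force'],1),'gap',o['finger_gap'])
E
python3 - <<'E'
from h import *
a=-.1282;wc=np.array([.6127,-.0286]);c,s=np.cos(a),np.sin(a);M=np.array([[c,-s],[s,c]])
go(-24,-64,.23,wc,M,a)
E
```

```text
t 0.725 tcp plate [-249.5 -375.1] 0.2311 shift [ 1.138 -1.548  0.008] turn 0.0043 F [-0.1  0.1  0.3] gap 2.68885232175789e-05
```

Call:
drive_tool([
  [[0.2,-0.2,0],0,0],
  [[0.4,-0.4,0],0,0],
  [[0.6,-0.6,0],0,0],
  [[0.8,-0.8,0],0,0],
  [[1,-1,0],0,0],
  [[1,-1,0],0,0],
  [[1,-1,0],0,0],
])

```text
time_s: 1.6
tcp_pos: [0.5387, -0.1996, 0.2307]
eef_rot: [3.135, -0.198, -0.003]
force: [-0.1, -0.2, 0.4]
finger_gap: 0.0001
gripper_force: 0.0
```

Call:
drive_tool([
  [[0,-0.2,0],0,0],
  [[0,-0.4,0],0,0],
  [[0,-0.55,0],0,0],
  [[0,-0.55,0],0,0],
  [[0,-0.55,0],0,0],
])

```text
time_s: 2.22
tcp_pos: [0.5527, -0.0914, 0.2314]
eef_rot: [3.134, -0.201, -0.0]
force: [0.8, -0.5, -0.7]
finger_gap: -0.0001
gripper_force: 0.0
```

Run:
```python
from h import *
a=-.1282;wc=np.array([.6127,-.0286]);c,s=np.cos(a),np.sin(a);M=np.array([[c,-s],[s,c]])
go(-24,-64,.23,wc,M,a)
d=snap('wrist')
for p in [(-75,-145),(75,-145),(45,0),(45,115)]: print(p,w2px(d,np.append(wc+M@(np.array(p)/1e3),.02)).round(0))
```

```text
t 2.225 tcp plate [-51.5 -69.9] 0.2314 shift [ 0.138 -0.03   0.007] turn 0.0001 F [ 0.8 -0.5 -0.7] gap -0.0001329383513032025
(-75, -145) [400. 225.]
(75, -145) [411.  57.]
(45, 0) [243.  94.]
(45, 115) [112.  94.]
```

View pics/wrist.png

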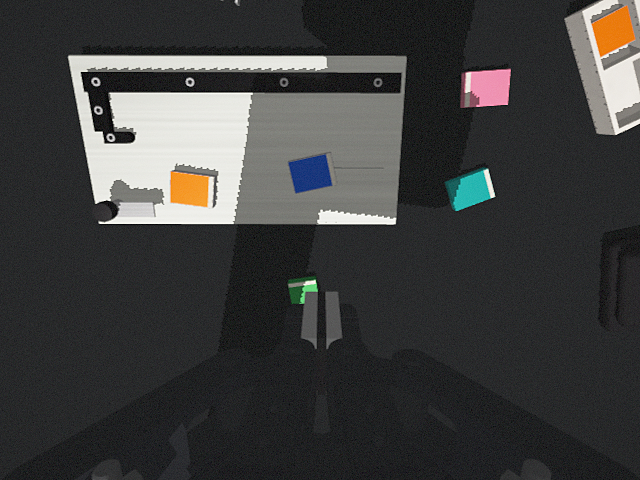

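The wrist view shows the plate with corners near (68,56), (406,57), (397,224) and (100,223). The blue coupon is centred near (313,172), tilted, with the fence running along rows 73–93. I'll refit the plate and coupon from this view.

Run:
```python
from h import *
d=load('wrist')
wc,a,M,r=fitplate([px2w(d,*p,.02) for p in[(68,56),(406,57),(397,224),(100,223)]])
print(wc,a,r)
P=lambda w:((M.T@(w[:2]-wc))*1000).round(1)
print('corner',P(px2w(d,112,93,.02)),'fence face',P(px2w(d,243,93.5,.02)),P(px2w(d,243,93.5,.027)),'fence end',P(px2w(d,401,93,.02)))
f=d['frame'].astype(int); 
m=((f[...,2]>f[...,0]+50)&(f[...,2]>f[...,1]+30)).astype(np.uint8); m[:140]=0;m[210:]=0;m[:,:270]=0;m[:,350:]=0
r=cv2.minAreaRect(np.argwhere(m)[:,::-1].astype(np.float32)); 
for p in cv2.boxPoints(r): print('blue',p.round(1),P(px2w(d,*p,.03)))
cv2.imwrite('pics/c2.png',cv2.resize(f[130:220,270:360,::-1].astype(np.uint8),None,fx=6,fy=6,interpolation=cv2.INTER_CUBIC))
```

```text
[ 0.61410951 -0.02614764] -0.12961258990018218 [0.00080261 0.00193031 0.00064975 0.00177099]
corner [ 44.7 112.2] fence face [44.4 -2.6] [44.1 -3.9] fence end [  45.  -141.2]
blue [288.  161.8] [-13.6 -41.4]
blue [325.1 153.9] [ -6.5 -74.7]
blue [331.8 184.9] [-34.4 -80.9]
blue [294.7 192.9] [-41.8 -46.8]
```

View pics/c2.png

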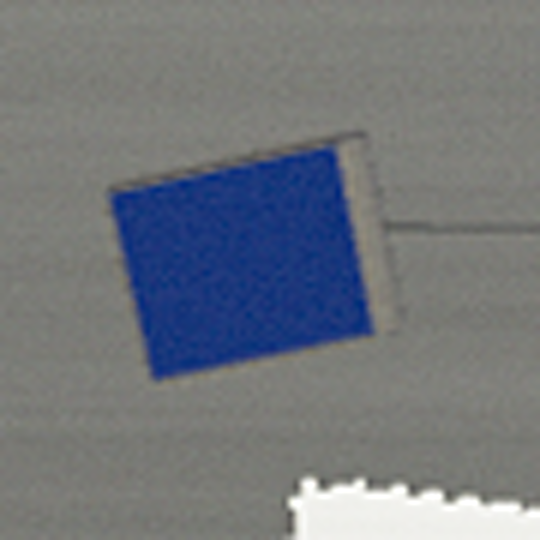

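```bash
cat >> h.py <<'E'
a=-.129;wc=np.array([.6134,-.0274]);c_,s_=np.cos(a),np.sin(a);M=np.array([[c_,-s_],[s_,c_]])
def g(px,py,z): go(px,py,z,wc,M,a)
E
python3 -c "
from h import *
g(-64,-63,.024)"
```

```text
t 2.275 tcp plate [-51.8 -71.3] 0.2314 shift [-0.061 -0.042  1.037] turn 0.0003 F [-0.6 -0.6  0.1] gap 0.0002102252468935188
```

Call:
drive_tool([
  [[-0.06,-0.04,0.2],0,23],
  [[-0.06,-0.04,0.4],0,23],
  [[-0.06,-0.04,0.6],0,23],
  [[-0.06,-0.04,0.75],0,23],
  [[-0.06,-0.04,0.85],0,23],
  [[-0.06,-0.04,0.9],0,23],
  [[-0.06,-0.04,0.9],0,23],
])

```text
time_s: 3.15
tcp_pos: [0.5422, -0.081, 0.0509]
eef_rot: [3.135, -0.2, -0.002]
force: [0.5, 0.4, 0.3]
finger_gap: 0.0195
gripper_force: 0.0
```

```bash
python3 -c "
from h import *
g(-64,-63,.024)
d=snap('wrist','pics/w3.png')"
```

```text
t 3.15 tcp plate [-63.7 -62.3] 0.0509 shift [-0.001  0.004  0.134] turn 0.0008 F [0.5 0.4 0.3] gap 0.019504773741388468
```

View pics/w3.png

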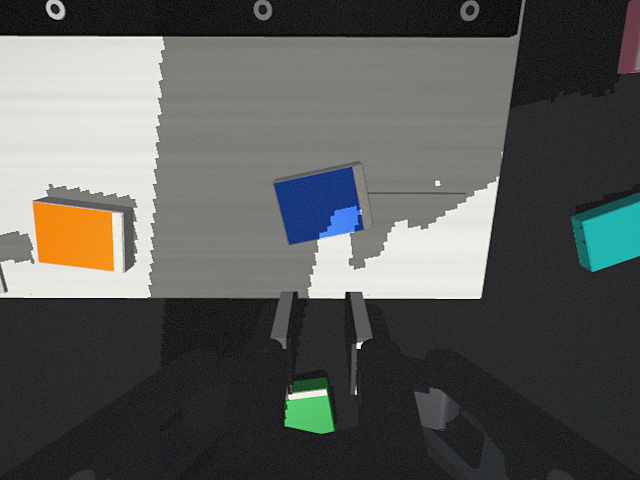

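The view shows the fingers straddling columns 278–370 on the near side of the blue coupon, whose near-left corner is at (290,244). I'll open them slightly more, shift about 2 mm to +y and descend.

Call:
drive_tool([
  [[0,-0.01,0.05],0,30],
  [[0,-0.01,0.1],0,30],
  [[0,-0.01,0.134],0,30],
  [[0,-0.01,0.134],0,30],
  [[0,-0.01,0.134],0,30],
])

```text
time_s: 3.82
tcp_pos: [0.5428, -0.0781, 0.0245]
eef_rot: [-3.135, 0.199, 0.0]
force: [0.0, -0.1, 0.3]
finger_gap: 0.0259
gripper_force: 0.0
```

Call:
drive_tool([
  [[0.03,0,0],0,30],
  [[0.06,0,0],0,30],
  [[0.08,0,0],0,30],
  [[0.1,0,0],0,30],
  [[0.12,0,0],0,30],
  [[0.14,0,0],0,30],
  [[0.16,0,0],0,30],
  [[0.18,0,0],0,30],
  [[0.2,0,0],0,30],
  [[0.2,0,0],0,30],
])

```text
time_s: 5.08
tcp_pos: [0.583, -0.0833, 0.0245]
eef_rot: [3.135, -0.199, 0.001]
force: [1.0, 0.3, 0.1]
finger_gap: 0.0259
gripper_force: 0.0
```

```bash
python3 -c "
from h import *
g(5,-61,.024)
d=snap('wrist','pics/w4.png')"
```

```text
t 5.075 tcp plate [-22.9 -59.3] 0.0245 shift [0.14  0.009 0.003] turn 0.0016 F [1.  0.3 0.1] gap 0.02587597993355677
```

View pics/w4.png

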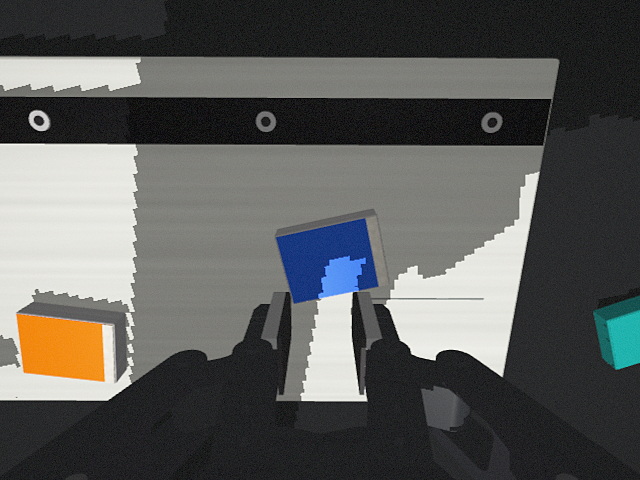

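The coupon, now centred near (330,258), appears to sit just ahead of the fingers, with its near-left corner at (294,303) by the left fingertip. I'll check whether it has moved.

```bash
cat >> h.py <<'E'
def P(w): return ((M.T@(w[:2]-wc))*1000).round(1)
E
python3 -c "
from h import *
d=load('wrist')
for p in [(276,237),(367,219),(379,288),(294,303)]: print(P(px2w(d,*p,.03)))
print('fence face',P(px2w(d,200,144,.027)),P(px2w(d,500,145,.027)),'tip',P(px2w(d,280,293,.025)),P(px2w(d,365,293,.025)))
print(px2w(d,320,262),d['cam_to_world'].round(3))"
```

```text
[ 11.6 -40.5]
[ 18.7 -75. ]
[ -9.7 -80.9]
[-16.4 -46.8]
fence face [ 45.8 -14. ] [  45.7 -122.3] tip [-14.4 -40.7] [-14.3 -76. ]
[ 0.6073333  -0.08442769  0.02982251] [[-0.127 -0.944 -0.303  0.661]
 [-0.992  0.121  0.04  -0.092]
 [-0.001  0.306 -0.952  0.167]
 [ 0.     0.     0.     1.   ]]
```

Call:
drive_tool([
  [[0.02,0,0],0,30],
  [[0.04,0,0],0,30],
  [[0.06,0,0],0,30],
  [[0.08,0,0],0,30],
  [[0.1,0,0],0,30],
  [[0.12,0,0],0,30],
  [[0.13,0,0],0,30],
  [[0.14,0,0],0,30],
  [[0.14,0,0],0,30],
])

```text
time_s: 6.25
tcp_pos: [0.6089, -0.0864, 0.0243]
eef_rot: [-3.135, 0.199, 0.004]
force: [-3.7, -0.0, 1.0]
finger_gap: 0.0256
gripper_force: 2.0
```

```bash
python3 -c "
from h import *
g(5,-61,.024)
d=snap('wrist','pics/w5.png')
f=d['frame'].astype(int)
m=((f[...,2]>f[...,0]+50)&(f[...,2]>f[...,1]+30)).astype(np.uint8)
n,l,s,_=cv2.connectedComponentsWithStats(m);k=1+s[1:,4].argmax()
for p in cv2.boxPoints(cv2.minAreaRect(np.argwhere(l==k)[:,::-1].astype(np.float32))): print(p.round(),P(px2w(d,*p,.03)))
"
```

```text
t 6.25 tcp plate [  3.1 -59.1] 0.0243 shift [0.01  0.01  0.001] turn 0.0015 F [-3.7 -0.   1. ] gap 0.02561898825076328
[275. 241.] [ 35.9 -39.8]
[363. 220.] [ 44.3 -73.3]
[379. 288.] [ 16.4 -80.7]
[291. 309.] [  7.  -45.3]
```

The coupon has reached the fence but is still about 0.24 rad askew, and its corner looks caught at the inside of the left finger. I'll back off, shut the fingers and push near its +y end.

Call:
drive_tool([
  [[-0.04,0,0],0,30],
  [[-0.08,0,0],0,30],
  [[-0.08,-0.04,0],0,0],
  [[-0.08,-0.04,0],0,0],
  [[-0.08,-0.04,0],0,0],
])

```text
time_s: 6.92
tcp_pos: [0.5959, -0.0766, 0.0246]
eef_rot: [3.135, -0.198, 0.001]
force: [0.3, -0.8, 0.5]
finger_gap: 0.0002
gripper_force: 0.0
```

Call:
drive_tool([
  [[0.03,0,0],0,0],
  [[0.06,0,0],0,0],
  [[0.08,0,0],0,0],
  [[0.095,0,0],0,0],
  [[0.105,0,0],0,0],
  [[0.11,0,0],0,0],
  [[0.11,0,0],0,0],
])

```text
time_s: 7.8
tcp_pos: [0.6119, -0.0788, 0.0239]
eef_rot: [-3.135, 0.198, 0.016]
force: [-9.1, 0.8, 7.0]
finger_gap: -0.0001
gripper_force: 4.7
```

```bash
cat >> h.py <<'E'
def blue(d):
    f=d['frame'].astype(int)
    m=((f[...,2]>f[...,0]+50)&(f[...,2]>f[...,1]+30)).astype(np.uint8)
    n,l,s,_=cv2.connectedComponentsWithStats(m);k=1+s[1:,4].argmax()
    for p in cv2.boxPoints(cv2.minAreaRect(np.argwhere(l==k)[:,::-1].astype(np.float32))): print(p.round(),P(px2w(d,*p,.03)))
E
python3 -c "
from h import *
g(5,-61,.024)
d=snap('wrist','pics/w6.png');blue(d)
"
```

```text
t 7.8 tcp plate [  5.1 -51.2] 0.0239 shift [-0.001  0.049 -0.001] turn 0.0016 F [-9.1  0.8  7. ] gap -0.00010124962415232373
[311. 293.] [ 16.5 -45.6]
[311. 224.] [ 45.1 -45.8]
[403. 224.] [ 45.2 -80.2]
[403. 293.] [ 16.6 -82.2]
```

The coupon is now flat against the fence: back edge at x≈16.5, front edge at 45.2, yaw ≈0. I'll retreat, lift and go round behind its -y end.

Call:
drive_tool([
  [[-0.05,0,0],0,0],
  [[-0.08,0,0],0,0],
  [[-0.08,0,-0.15],0,0],
  [[-0.08,0.15,-0.2],0,0],
  [[0.02,0.3,-0.2],0,0],
  [[0.12,0.3,-0.2],0,0],
  [[0.12,0.3,-0.2],0,0],
])

```text
time_s: 8.72
tcp_pos: [0.6353, -0.143, 0.0648]
eef_rot: [3.135, -0.2, 0.005]
force: [-0.9, -0.2, -0.7]
finger_gap: 0.0002
gripper_force: 0.0
```

```bash
python3 -c "
from h import *
g(29,-111,.024)
d=snap('wrist','pics/w7.png');blue(d)
"
```

```text
t 8.725 tcp plate [  36.6 -111.8] 0.0648 shift [-0.038 -0.004  0.204] turn 0.0011 F [-0.9 -0.2 -0.7] gap 0.00021710151847387295
[194. 262.] [ 44.9 -46.2]
[263. 262.] [ 45. -81.]
[263. 312.] [ 16.7 -79.7]
[194. 312.] [ 16.7 -43.3]
```

View pics/w7.png

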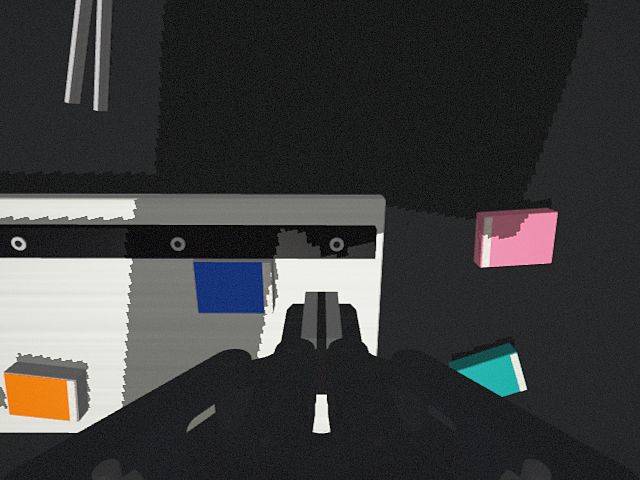

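The view shows the coupon flat on the fence at (194–272, 262–312), with the fingers at (322,300) beyond its white end. I'll descend there and push along the fence.

Call:
drive_tool([
  [[-0.038,0,0.05],0,0],
  [[-0.038,0,0.1],0,0],
  [[-0.038,0,0.15],0,0],
  [[-0.038,0,0.2],0,0],
  [[-0.038,0,0.2],0,0],
  [[-0.038,0,0.2],0,0],
])

```text
time_s: 9.52
tcp_pos: [0.6261, -0.1412, 0.0245]
eef_rot: [3.135, -0.199, 0.0]
force: [0.2, 0.2, -0.1]
finger_gap: 0.0002
gripper_force: 0.0
```

Call:
drive_tool([
  [[0,-0.03,0],0,0],
  [[0,-0.06,0],0,0],
  [[0,-0.09,0],0,0],
  [[0,-0.12,0],0,0],
  [[0,-0.15,0],0,0],
  [[0,-0.18,0],0,0],
  [[0,-0.2,0],0,0],
  [[0,-0.2,0],0,0],
])

```text
time_s: 10.52
tcp_pos: [0.6309, -0.101, 0.0245]
eef_rot: [-3.135, 0.198, 0.0]
force: [-0.2, 0.0, 0.7]
finger_gap: 0.0001
gripper_force: 0.0
```

```bash
python3 -c "
from h import *
g(29,60,.024)
d=snap('wrist','pics/w8.png');blue(d)
"
```

```text
t 10.525 tcp plate [ 26.8 -70.7] 0.0245 shift [ 0.013 -0.654  0.002] turn 0.0018 F [-0.2  0.   0.7] gap 0.00013012801050521605
[204. 277.] [ 44.6 -23. ]
[291. 277.] [ 44.7 -57.3]
[291. 340.] [ 16.1 -56.7]
[204. 340.] [ 16.  -20.3]
```

Call:
drive_tool([
  [[0.005,-0.03,0],0,0],
  [[0.006,-0.06,0],0,0],
  [[0.007,-0.09,0],0,0],
  [[0.008,-0.12,0],0,0],
  [[0.009,-0.15,0],0,0],
  [[0.01,-0.18,0],0,0],
  [[0.011,-0.21,0],0,0],
  [[0.012,-0.24,0],0,0],
  [[0.013,-0.26,0],0,0],
  [[0.013,-0.26,0],0,0],
])

```text
time_s: 11.82
tcp_pos: [0.6403, -0.0498, 0.0246]
eef_rot: [-3.135, 0.198, -0.001]
force: [0.5, -0.6, 0.5]
finger_gap: 0.0001
gripper_force: 0.0
```

```bash
python3 -c "
from h import *
g(29,60,.024)
d=snap('wrist','pics/w9.png');blue(d)
"
```

```text
t 11.825 tcp plate [ 29.6 -18.7] 0.0246 shift [-0.002 -0.394  0.003] turn 0.0018 F [ 0.5 -0.6  0.5] gap 0.00011179867584079079
[205. 282.] [45.2 28.9]
[291. 282.] [45.3 -5.2]
[291. 344.] [16.9 -4.6]
[205. 344.] [16.8 31.5]
```

Call:
drive_tool([
  [[0.001,-0.03,0],0,0],
  [[0.002,-0.06,0],0,0],
  [[0.003,-0.09,0],0,0],
  [[0.004,-0.12,0],0,0],
  [[0.005,-0.15,0],0,0],
  [[0.006,-0.18,0],0,0],
  [[0.007,-0.21,0],0,0],
  [[0.008,-0.24,0],0,0],
  [[0.009,-0.27,0],0,0],
  [[0.01,-0.3,0],0,0],
])

```text
time_s: 13.12
tcp_pos: [0.6497, 0.0095, 0.0245]
eef_rot: [-3.135, 0.199, 0.0]
force: [0.2, -0.7, 0.7]
finger_gap: -0.0002
gripper_force: 0.3
```

Call:
drive_tool([
  [[0,-0.02,0],0,0],
  [[0,-0.04,0],0,0],
  [[0,-0.06,0],0,0],
  [[0,-0.08,0],0,0],
  [[0,-0.09,0],0,0],
  [[0,-0.1,0],0,0],
  [[0,-0.1,0],0,0],
])

```text
time_s: 14.0
tcp_pos: [0.6522, 0.0291, 0.0245]
eef_rot: [-3.135, 0.199, -0.0]
force: [0.4, -1.0, 0.2]
finger_gap: -0.0002
gripper_force: 0.0
```

```bash
python3 -c "
from h import *
g(29,66,.024)
d=snap('wrist','pics/w10.png');blue(d)
"
```

```text
t 14.0 tcp plate [31.2 61. ] 0.0245 shift [-0.011 -0.025  0.003] turn 0.0016 F [ 0.4 -1.   0.2] gap -0.00015366108393840026
[205. 286.] [ 45.1 108.7]
[292. 286.] [45.2 74.1]
[292. 348.] [16.6 74.7]
[205. 348.] [ 16.5 111.4]
```

View pics/w10.png

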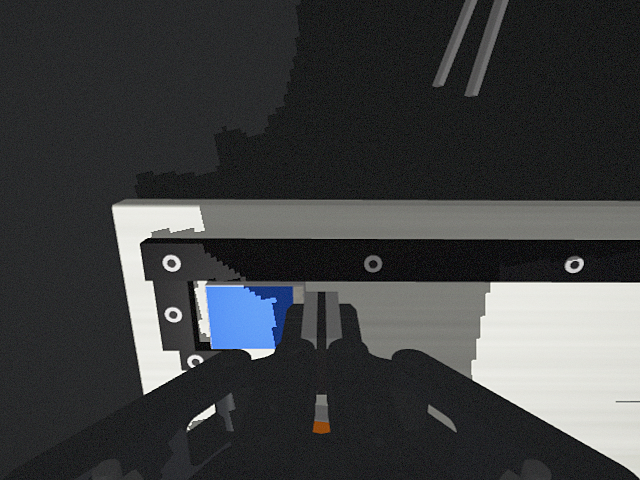

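The coupon is in the pocket on the fence, its leading edge at column 205 against the end stop at about 192, so roughly 5 mm remain. I'll make a final gentle push until the force shows contact.

Call:
drive_tool([
  [[0,-0.01,0],0,0],
  [[0,-0.02,0],0,0],
  [[0,-0.025,0],0,0],
  [[0,-0.03,0],0,0],
  [[0,-0.035,0],0,0],
  [[0,-0.035,0],0,0],
])

```text
time_s: 14.8
tcp_pos: [0.653, 0.036, 0.0245]
eef_rot: [-3.135, 0.199, -0.0]
force: [-0.5, 0.7, 0.8]
finger_gap: 0.0004
gripper_force: 0.0
```

```bash
python3 -c "
from h import *
g(29,66,.024)
d=snap('wrist','pics/w11.png');blue(d)
"
```

```text
t 14.8 tcp plate [31.2 68. ] 0.0245 shift [-0.011  0.01   0.003] turn 0.0015 F [-0.5  0.7  0.8] gap 0.0004142582209000477
[205. 286.] [ 45.1 115.7]
[292. 286.] [45.2 81.1]
[292. 348.] [16.5 81.7]
[205. 348.] [ 16.5 118.4]
```

Call:
drive_tool([
  [[0,-0.006,0],0,0],
  [[0,-0.012,0],0,0],
  [[0,-0.018,0],0,0],
  [[0,-0.018,0],0,0],
])

```text
time_s: 15.35
tcp_pos: [0.653, 0.0372, 0.0245]
eef_rot: [3.132, -0.197, -0.001]
force: [-0.7, -7.4, 1.0]
finger_gap: 0.0003
gripper_force: 3.7
```

```bash
python3 -c "
from h import *
g(29,66,.024)
d=snap('wrist','pics/w12.png');blue(d)
cv2.imwrite('pics/c12.png',cv2.resize(d['frame'][230:380,110:310,::-1],None,fx=4,fy=4))
"
```

```text
t 15.35 tcp plate [31.  69.2] 0.0245 shift [-0.01   0.016  0.002] turn 0.002 F [-0.7 -7.4  1. ] gap 0.00031006389100055867
[206. 286.] [ 45.  116.5]
[293. 286.] [45.1 81.9]
[293. 348.] [16.5 82.5]
[206. 348.] [ 16.4 119.1]
```

View pics/c12.png

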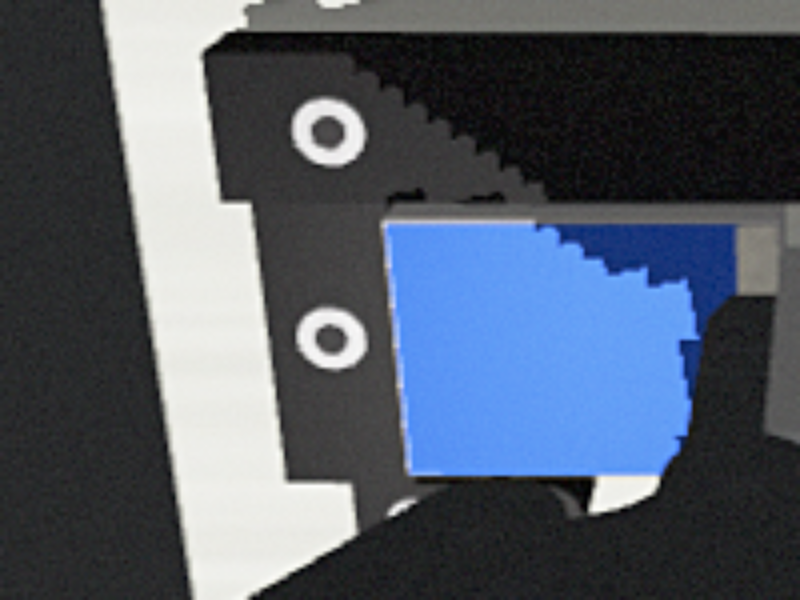

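The coupon sits flush: its leading edge meets the end stop at crop column ~390, it stays against the fence, and the force is 7 N. I'll back off along -y and lift clear.

Call:
drive_tool([
  [[0,0.03,0],0,0],
  [[0,0.08,0],0,0],
  [[0,0.08,-0.15],0,0],
  [[0,0.08,-0.4],0,0],
  [[-0.2,0.08,-0.7],0,0],
  [[-0.2,0.08,-0.7],0,0],
  [[-0.2,0.08,-0.7],0,0],
])

```text
time_s: 16.27
tcp_pos: [0.6118, 0.0286, 0.1652]
eef_rot: [-3.135, 0.199, -0.003]
force: [-0.2, 0.3, -0.9]
finger_gap: -0.0
gripper_force: 0.0
```

```bash
python3 -c "
from h import *
g(29,66,.2)
d=snap('wrist','pics/w13.png');blue(d)
f=d['frame'].astype(int)
m=(f[...,0]>200)&(f[...,1]>100)&(f[...,1]<190)&(f[...,2]<60)
q=np.argwhere(m).mean(0);print('orange',P(px2w(d,q[1],q[0],.03)))
"
```

```text
t 16.275 tcp plate [-8.8 55.3] 0.1652 shift [ 0.189 -0.053 -0.174] turn 0.0015 F [-0.2  0.3 -0.9] gap -2.4726095264323316e-05
[238. 191.] [ 16.6 118.8]
[238. 152.] [ 45. 117.]
[287. 152.] [45.1 81.7]
[287. 191.] [16.7 82.4]
orange [-30.8  65.5]
```

The orange mean may be off because of occlusion by the hand or other orange patches, so I'll check the components numerically in the top view.

```bash
python3 -c "
from h import *
for n,d in (('before',load('top')),('wristnow',load('wrist')),('topnow',optics.get_image('top'))):
    f=d['frame'].astype(int)
    m=((f[...,0]>120)&(f[...,1]*1.3<f[...,0])&(f[...,2]<f[...,0]*.4)).astype(np.uint8)
    N,l,s,c=cv2.connectedComponentsWithStats(m)
    for k in range(1,N):
        w=P(px2w(d,*c[k],.03))
        if s[k,4]>20 and abs(w).max()<250: print(n,s[k],w)
"
```

```text
before [299 241  14  13 130] [-38.7  48.8]
wristnow [ 305  241   48   38 1401] [-37.6  51.1]
topnow [299 241  15  13 134] [-38.9  48.5]
```

Orange hasn't moved: it reads (-38.9, 48.5) now against (-38.7, 48.8) at the start. The blue coupon is seated and the hand is clear, so I'm handing in.

```bash
python3 -c "
from h import *
print(workorder.job_done())"
```

```text
the job is handed in; nothing more can be done
None
```

The blue coupon is seated in the corner, flat against the fence and the end stop, with the orange coupon unmoved and the hand clear; the job is handed in at about 16 s, with no verdict shown and the vial, dish, tweezers and mouse not re-measured.

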